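# Move the battery pack from the microphone receiver to its charger

### The arm

A 7-joint arm with a two-finger parallel gripper is mounted at the origin on the work surface. World frame = base frame: x ahead of the robot, y to its left, z up, the work surface at z = 0. Lengths are in m, angles in rad, forces in N, time in s.
With the tool pointing down it reaches from about 0.4 to 0.9 m from the base axis. Payload 5.6 kg.
Tool frame: the origin (TCP) lies between the finger pads; the fingertips stand 25 mm ahead of it and the grasp point (between the pads) lies 6 mm ahead of it; z points along the fingers, y is the line along which they close (so a half turn about z gives the same grasp; the last joint's range is limited). The gripper opens to 92 mm and grips with 3 to 60 N. Pads are 20 mm wide; open, the fingers measure 128 mm over their backs; the gripper's body (75 mm by 189 mm) begins 69 mm behind the grasp point.
Start: joints at [-0.043, 0.468, -0.012, 1.603, 0.006, 1.071, -0.056], TCP at [0.65, -0, 0.24] pointing down, gripper open.
Joint ranges: [-2.53, 2.53], [-0.31, 2.02], [-1.57, 1.55], [0.28, 2.44], [-1.29, 4.43], [0.15, 1.84], [-2.92, 2.92]. Speed limits (rad/s): [2.57, 2.57, 3.14, 3.14, 3.14, 3.14, 3.14].

### API

Orientations are given as a rotation vector (axis times angle).
In Python, from rig import manip, cams, finder gives the robot as it stands.
- The arm moves only by the tool move_arm, never from a script. Its arguments are lists of equal length, an entry for each row: "slide": the shift along the tool's x, y, z in units of 500 mm (1.0 is 500 mm), a list of three; "angular": the turn, a rotation vector about the tool's x, y, z in units of pi/2 rad (1.0 is pi/2 rad), a list of three; "gripper": the opening, from 0 (shut) to 1 (fully open). In form: {"slide": [[x, y, z], ...], "angular": [[wx, wy, wz], ...], "gripper": [gripper, ...]}. A call has 1 to 8 rows; each row shifts and turns the commanded pose from where the row before left it, along the tool's axes as they then stand; what a row does not reach is not made up. A row lasts 1/10 s, in which the tool goes at most 50 mm and 8.59 degrees, less where a joint would pass 70% of its speed; a pose out of reach is approached as far as the arm can. A call with a number of a shift or a turn outside -1 to 1 is refused whole. A call with a gripper value outside its range is refused whole. The fingers move at their own pace and stop on an object; "squeeze" is the grip in N (left out, the last holds). Time passes only in rows, so rows that do not move let the fingers close. It gives the time, the measured TCP pose, the force, the opening and the grip force at its end, in the units of the state.
- manip.state(): the state, without advancing time (a new reading comes with each control period).
- cams.capture(name): name is "scene" or "side" or "wrist"; returns a dict with "img" (384x512x3 uint8, red, green, blue), "mtx" (3x3 intrinsics, pixels), "pose" (4x4, takes a point from camera to world coordinates); the wrist camera has in their place "T_tool_cam" (4x4, takes a point from camera to tool coordinates, whose origin is the TCP and whose axes are the flange's). Camera axes: x right, y up, looking along -z (the intrinsics and any distortion apply to the point x, -y, -z); pixel columns grow to the right and rows downward; lengths in m; the calibration is good to about 2 mm. A picture is of the moment at which its call begins: read the wrist's pose just before it. There is no depth.
- manip.hand_in(): hands the job in; it is judged then, once.
Trained networks look in the newest picture that a camera, given by its name, has taken for a name from the list of things; names that differ only in an ending like _2 or _b are one class to them, and where a whole thing is asked for, a point or a joint stands for the part that bears it (a point fixed in the world has none). Each returns a list of dicts, best first, with "conf" (0 to 1); they miss things now and then, are a little off and sometimes report something else, mostly with a low value. They report only what shows in the picture. A call takes as long as a camera call. They do not tell look-alikes from the thing itself.
- finder.masks_of(query, camera): "mask" (384x512 bool, what is visible of it).
- finder.landmark_of(query, camera): "centre" ([x, y, z] in m, in world coordinates, good to about 4 mm: a listed point, or the origin of a listed thing).
The state is a dict: "time": time; "q": joint angles; "joint_vel": joint speeds; "joint_torque": joint torques, N m; "tcp_pos": TCP position; "tool_rot": TCP orientation; "wrist_force": force on the tool from outside, world axes, zero at the start; "torque": the same for the moment, N m; "finger_gap": finger opening in m; "gripper_force": force on a finger pad.
Only numpy, scipy, OpenCV 4.12 (cv2) and the standard library are available. Lean on these libraries where they do the work, as an engineer would, in place of code of your own. Each camera call takes 0.05 s, during which the arm holds its last target. There are 200 camera calls.

### The job

The blue battery pack clipped into the grey microphone receiver is flat. Gently pinch its two orange side tabs together to free it, draw it straight up out of the receiver without yanking or crushing it, and press it gently down into the white charger against the sprung contact plate until it is fully home and, let go, stays clipped in with both tabs sprung back out. Leave the things around it where they are.

Things in the scene. Friction and masses are not known exactly. Their poses are not given: they have to be found in the camera images.
- pack_centre (a point): centre of the loose blue battery pack, 0.2 kg, 80 mm tall, half-way up (40 mm above its underside). Axes: z up, x along its 44 mm length, y the way the tabs are pinched. It starts upright on the floor of the receiver's well, its upper 40 mm standing out. From below: a plug 44 x 41 mm, 22 mm high, then a core 44 x 24 mm up to the top. Turned half round it is the same.
- pack: the same pack; origin at the centre of its underside. A sprung orange tab stands on each y side, 24 mm wide (x), 23 to 76 mm above the underside; outer faces 42 mm apart at rest, 32 mm fully pinched. At its foot (23 to 32 mm up) a barb 4.5 mm proud catches under the well's lip unless pinched in 3.5 mm. A finger shoulder 6 mm proud is at 41 to 44 mm: pinch above it.
- tab_left (a joint): how far the tab on the pack's +y side is pinched in (m): 0 sprung out, 0.005 fully in, at a firm stop. It starts to move at 3.5 N and needs 7 N to go fully in, plus friction. Pinched tabs carry the pack: a grip of 12 to 20 N is enough and safe.
- tab_right (a joint): the same for the tab on the pack's -y side
- receiver_mouth (a point): centre of the mouth of the well in the receiver's top; z up, x and y along the well's sides (the pack's x and y). The well is 47 mm (x) by 44 mm (y), 40 mm deep below this point, with 45 degree lead-ins 3 mm deep. The lips on its y sides are 6.5 mm thick; the barbs sit 1.5 mm under them when the pack stands on the floor.
- receiver: the dark grey microphone receiver, a fixed flat box 150 x 130 mm, 62 mm high, with a green display on top and the well in the middle; origin at the centre of its underside, axes as for receiver_mouth
- charger_mouth (a point): point on the axis of the charger's well, level with the top of the white housing; axes as the receiver's. The blue bay holding the well is set by hand, 0 to 14 mm proud of this point each time and firm; its height is not measured. Floor 40 mm below the bay's own top; plan, lips and lead-ins as the receiver's. The barbs pass under the lips only in the last 1.5 mm above the floor.
- charger: the white charger, a fixed box 130 x 110 mm, 62 mm high, with a blue bay 64 x 68 mm in its middle; origin at the centre of its underside. A copper plate on the bay's floor is sprung up 8 mm: it gives from 4 N, 7 N press it flush with the hard floor. Press the pack until it stops hard (12 N is ample; go slowly), then let go: latched, it stays up against the lips, 1.5 mm off the floor.
- button_jar: bystander: jar of buttons with a white lid, 88 mm across, 115 mm tall; origin under its centre
- spool_red: bystander: spool of red thread, 36 mm across, 40 mm tall, standing between receiver and charger; origin under its centre
- spool_yellow: bystander: spool of yellow thread, 36 mm across, 40 mm tall; origin under its centre
- spool_green: bystander: spool of green thread, 36 mm across, 40 mm tall; origin under its centre
- phone: bystander: white phone lying flat, 145 x 70 x 9 mm; origin under its centre
- toy_whale: bystander: red and yellow wooden whale, 24 x 123 x 49 mm; origin under its body
- wood_rod: bystander: thin wooden rod, 8 x 180 x 8 mm, lying along its y; origin under its middle
Things that resemble listed ones, but are neither listed nor needed, are in the scene too. What is shaped like the pack but pink is not meant. What is shaped like the charger but pink is not meant.

How it is judged:
By the outcome, as a careful person would: the job done as asked, in the order asked, and still so for the second after the job is handed in, with the robot touching nothing.
It also fails if it takes over 58 s, if anything falls off the work surface, if the arm or the gripper's body presses on something with over 40 N, if the wrist force passes 120 N, or if a joint passes its speed limit or range.

## Working session

There is one attempt and no reset: what is moved stays moved. The work goes in short steps, Python scripts to look and compute and a tool call to move; the robot and the scene stay as the last step left them, time stands still between calls to the robot, and variables do not carry over. Pictures are saved under pics/ and viewed, at most 10 in all, crops included, and the job is handed in when it is done.

Besides the shell and the picture viewer there is one more tool, called after "Request:" as name(argument=value, ...) on one line, values as JSON. move_arm: Moves the arm, as the interface text tells. Shifts and turns lie within -1 to 1; 1 stands for 500 mm of shift or pi/2 rad of turn. Its arguments: {"type":"object","properties":{"slide":{"type":"array"},"angular":{"type":"array"},"gripper":{"type":"array"},"squeeze":{"type":"number"}},"required":["slide","angular","gripper"]}

```bash
mkdir -p pics; ls; python3 - <<'E'
from rig import manip, cams, finder
import cv2,numpy as np
s=manip.state();print(s)
ims=[]
for c in ("scene","side"):
    r=cams.capture(c); cv2.imwrite(f"pics/{c}0.png",r["img"][:,:,::-1]); ims.append(r)
    print(c,r["mtx"].tolist(),np.round(r["pose"],3).tolist(),[k for k in r])
    for n in ("pack_centre","receiver_mouth","charger_mouth","receiver","charger","spool_red","button_jar","tab_left"):
        try: print(n,[(np.round(d["centre"],3).tolist(),round(d["conf"],2)) for d in finder.landmark_of(n,c)])
        except Exception as e: print(n,e)
E
```

```text
pics
{'time': 0.0, 'q': array([-0.04299777,  0.46835807, -0.01158138,  1.60359336,  0.00599243,
        1.07138365, -0.05632009]), 'joint_vel': array([ 4.77266232e-05,  7.16883784e-04, -1.41507470e-04,  3.81012373e-05,
       -1.95935659e-04, -4.20783005e-04,  4.75293068e-04]), 'joint_torque': array([-3.39112758e-04, -5.20573139e+01, -1.31628491e-02, -2.43752271e+01,
       -5.67366311e-02,  1.73054746e-02,  1.50106093e-04]), 'tcp_pos': array([ 6.49479978e-01, -7.89005035e-05,  2.38665216e-01]), 'tool_rot': array([-2.22077225e+00, -2.22052971e+00,  2.02890171e-03]), 'wrist_force': array([ 0.61969776, -0.0735187 ,  0.28452221]), 'torque': array([ 0.00563972, -0.0275746 ,  0.05216588]), 'gripper_force': 0.0, 'finger_gap': 0.09190483933974603}
scene [[360.15575298521264, 0.0, 256.9436172945067], [0.0, 360.15575298521264, 189.1368007008426], [0.0, 0.0, 1.0]] [[0.37, -0.778, 0.508, 0.98], [0.929, 0.315, -0.195, -0.134], [-0.008, 0.544, 0.839, 0.808], [0.0, 0.0, 0.0, 1.0]] ['img', 'mtx', 'pose']
pack_centre [([0.511, -0.219, 0.064], 0.85)]
receiver_mouth [([0.512, -0.217, 0.063], 0.97)]
ch
[... 587 characters left out ...]
-0.76, 0.417, -0.498, -0.037], [-0.65, -0.481, 0.589, 0.673], [0.006, 0.771, 0.636, 0.793], [0.0, 0.0, 0.0, 1.0]] ['img', 'mtx', 'pose']
pack_centre [([0.364, -0.166, 0.039], 0.94), ([0.512, -0.217, 0.063], 0.82)]
receiver_mouth [([0.513, -0.221, 0.062], 0.84)]
charger_mouth [([0.601, 0.365, 0.066], 0.79), ([0.563, 0.173, 0.064], 0.6)]
receiver [([0.774, -0.168, 0.002], 0.21)]
charger [([0.604, 0.367, 0.004], 0.85), ([0.566, 0.175, 0.004], 0.58)]
spool_red [([0.568, -0.002, 0.0], 0.6)]
button_jar [([0.787, -0.003, -0.001], 0.74)]
tab_left it knows: button_jar, charger, charger_mouth, pack, pack_centre, phone, receiver, receiver_mouth, spool_green, spool_red, spool_yellow, toy_whale, wood_rod
```

View pics/scene0.png

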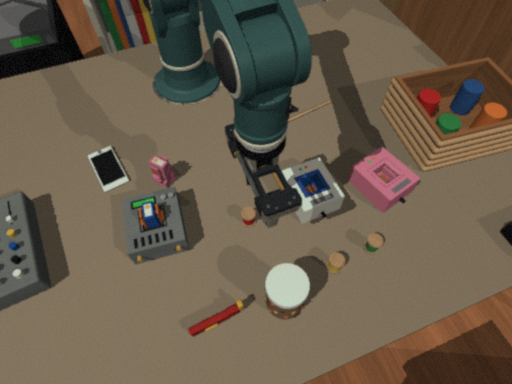

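View pics/side0.png

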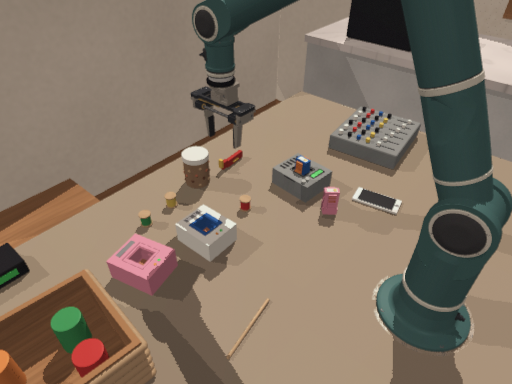

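The scene image shows these candidates:
- **Packs:** the blue one in the grey receiver at scene (150,213), and the pink look-alike at (160,170).
- **Chargers:** the white one with the blue bay at (313,190), and the pink look-alike at (385,178).

By the description I choose the blue pack and the white charger. Next I go over the receiver for a close look.

Request:
move_arm(slide=[[-0.07,-0.045,0],[-0.07,-0.045,0],[-0.07,-0.045,0],[-0.07,-0.045,0],[-0.07,-0.045,0],[-0.07,-0.045,0],[0,0,0],[0,0,0]], angular=[[0,0,0],[0,0,0],[0,0,0],[0,0,0],[0,0,0],[0,0,0],[0,0,0],[0,0,0]], gripper=[1,1,1,1,1,1,1,1])

```text
time: 1.6
tcp_pos: [0.5147, -0.2108, 0.2399]
tool_rot: [2.224, 2.218, 0.001]
wrist_force: [-0.0, 0.9, -0.5]
finger_gap: 0.092
gripper_force: 0.0
```

```bash
cat > h.py <<'E'
from rig import manip, cams, finder
import cv2,numpy as np
from scipy.spatial.transform import Rotation as R
def wrist(name):
    s=manip.state(); r=cams.capture("wrist")
    T=np.eye(4);T[:3,:3]=R.from_rotvec(s["tool_rot"]).as_matrix();T[:3,3]=s["tcp_pos"]
    r["pose"]=T@r["T_tool_cam"]
    cv2.imwrite(f"pics/{name}.png",r["img"][:,:,::-1]); return s,r
def ray(r,uv,z):
    K=r["mtx"];d=np.array([(uv[0]-K[0,2])/K[0,0],-(uv[1]-K[1,2])/K[1,1],-1])
    d=r["pose"][:3,:3]@d;o=r["pose"][:3,3];return (o+d*(z-o[2])/d[2])
def proj(r,P):
    p=np.linalg.inv(r["pose"])@np.r_[P,1];K=r["mtx"]
    return np.array([K[0,0]*p[0]/-p[2]+K[0,2],-K[1,1]*p[1]/-p[2]+K[1,2]])
E
python3 - <<'E'
from h import *
s,r=wrist("w1");print(s["tcp_pos"],s["tool_rot"],np.round(r["T_tool_cam"],3),r["mtx"])
for n in ("pack_centre","receiver_mouth"):print(n,[(np.round(d["centre"],3).tolist(),round(d["conf"],2)) for d in finder.landmark_of(n,"wrist")])
sc=cams.capture("scene")["img"];cv2.imwrite("pics/crop1.png",cv2.resize(sc[170:280,100:220,::-1],None,fx=5,fy=5,interpolation=cv2.INTER_CUBIC))
E
```

```text
[ 0.51471135 -0.21081613  0.2399129 ] [2.22377840e+00 2.21841790e+00 7.42031622e-04] [[-0.001  0.968  0.253  0.07 ]
 [ 1.     0.001  0.     0.   ]
 [ 0.     0.253 -0.968 -0.146]
 [ 0.     0.     0.     1.   ]] [[284.60172922   0.         257.15293355]
 [  0.         284.60172922 191.43367473]
 [  0.           0.           1.        ]]
pack_centre [([0.51, -0.219, 0.06], 0.91)]
receiver_mouth []
```

View pics/w1.png

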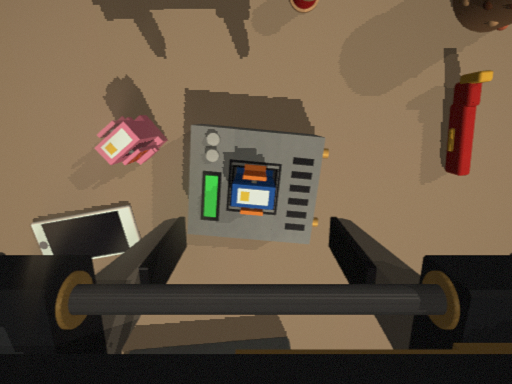

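The wrist view shows the blue pack in the receiver's well at about (254,188). Its orange tabs are above and below it in the image, so the pinch runs near world y. The receiver is turned a few degrees. The pink look-alike is at (130,140). Next I measure the yaw and centre.

```bash
cat >> h.py <<'E'
def warp(r,c,z,half=0.09,px=1000):   # top-down: column=world x, row=-world y
    n=int(2*half*px)
    W=np.array([[c[0]-half,c[1]+half],[c[0]+half,c[1]+half],[c[0]+half,c[1]-half],[c[0]-half,c[1]-half]])
    src=np.float32([proj(r,[*w,z]) for w in W]);dst=np.float32([[0,0],[n,0],[n,n],[0,n]])
    return cv2.warpPerspective(r["img"],cv2.getPerspectiveTransform(src,dst),(n,n),flags=cv2.INTER_CUBIC)
def rect(mask,c,half,px):
    cs=cv2.findContours(mask.astype(np.uint8),cv2.RETR_EXTERNAL,cv2.CHAIN_APPROX_NONE)[0]
    k=max(cs,key=cv2.contourArea);(u,v),(w,h),a=cv2.minAreaRect(k)
    return np.round([c[0]-half+u/px,c[1]+half-v/px,w/px,h/px,a],4)
E
python3 - <<'E'
from h import *
s,r=wrist("w2"); c=(0.511,-0.219)
a=warp(r,c,.062,.1,3000);b=warp(r,c,.102,.05,6000)
hsv=cv2.cvtColor(b,cv2.COLOR_RGB2HSV)
blue=(hsv[...,0]>100)&(hsv[...,0]<125)&(hsv[...,1]>120)
blue=cv2.morphologyEx(blue.astype(np.uint8),cv2.MORPH_CLOSE,np.ones((25,25)))
print("blue top",rect(blue,c,.05,6000))
m=[d for d in finder.masks_of("receiver","wrist")][0]["mask"]
r2=dict(r);r2["img"]=(m*255).astype(np.uint8);M=warp(r2,c,.062,.1,3000)>127
print("receiver",rect(M,c,.1,3000))
h2=cv2.cvtColor(a,cv2.COLOR_RGB2HSV)
g=(h2[...,0]>45)&(h2[...,0]<75)&(h2[...,1]>150);print("display",rect(g,c,.1,3000))
out=np.hstack([cv2.resize(a,(400,400)),cv2.resize(b,(400,400))]);cv2.imwrite("pics/warp2.png",out[:,:,::-1])
E
```

```text
blue top [ 0.5109 -0.2111  0.0455  0.0428  5.6176]
receiver [ 0.5134 -0.2202  0.157   0.1351  5.489 ]
display [ 0.46   -0.2311  0.0149  0.0508  4.7636]
```

View pics/warp2.png

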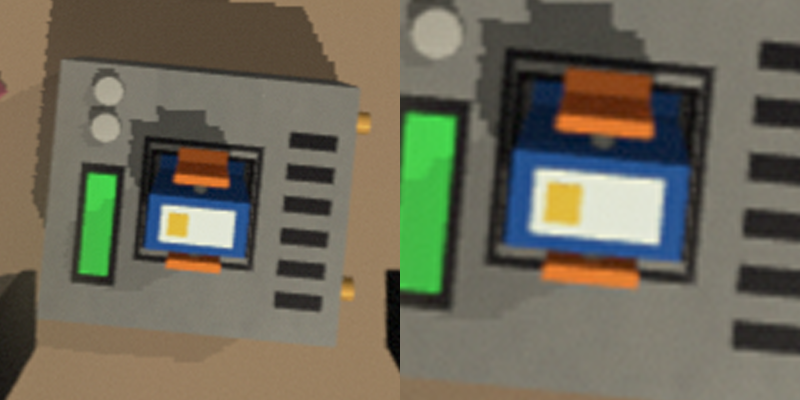

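The blue pack is confirmed. Its top face is centred at about world (0.5105,-0.2205), and the well gives the same centre. The yaw is about -5.2°, so I turn the tool to line up with the tabs.

Request:
move_arm(slide=[[0,0,0],[0,0,0],[0,0,0],[0,0,0],[0,0,0],[0,0,0],[0,0,0],[0,0,0]], angular=[[0,0,-0.094],[0,0,-0.094],[0,0,-0.094],[0,0,-0.094],[0,0,-0.094],[0,0,-0.094],[0,0,-0.094],[0,0,-0.094]], gripper=[1,1,1,1,1,1,1,1])

```text
time: 2.7
tcp_pos: [0.5154, -0.2093, 0.2395]
tool_rot: [-0.597, -3.084, -0.0]
wrist_force: [0.2, -0.8, 1.1]
finger_gap: 0.0917
gripper_force: 0.0
```

Request:
move_arm(slide=[[0,0,0],[0,0,0],[0,0,0],[0,0,0],[0,0,0]], angular=[[0,0,-0.094],[0,0,-0.094],[0,0,0],[0,0,0],[0,0,0]], gripper=[1,1,1,1,1])

```text
time: 3.2
tcp_pos: [0.5151, -0.2098, 0.2395]
tool_rot: [-0.151, -3.138, -0.0]
wrist_force: [-0.5, 0.2, -0.6]
finger_gap: 0.0918
gripper_force: 0.0
```

```bash
python3 - <<'E'
from h import *
s,r=wrist("w3"); c=(0.511,-0.219);print(s["tcp_pos"],s["q"],R.from_rotvec(s["tool_rot"]).as_matrix().round(3))
a=warp(r,c,.062,.05,4000);b=warp(r,c,.102,.05,4000)
cv2.imwrite("pics/warp3.png",np.hstack([a,b])[:,:,::-1])
E
```

```text
[ 0.51507329 -0.2098146   0.23952079] [ 0.48725883  0.3224849  -0.1962223   1.82570416  0.07349566  1.00052529
  1.73557455] [[-0.995  0.096 -0.   ]
 [ 0.096  0.995  0.   ]
 [ 0.     0.    -1.   ]]
```

View pics/warp3.png

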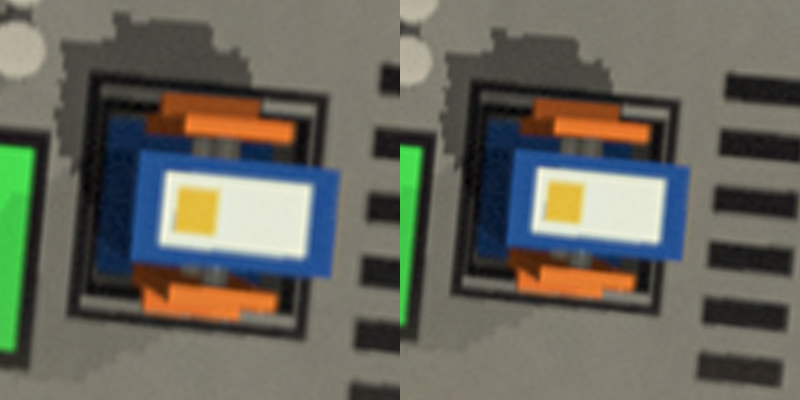

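Request:
move_arm(slide=[[-0.0035,0.099,0],[-0.0035,0.099,0],[-0.0035,0.099,0],[-0.0035,0.099,0],[-0.0035,0.099,0],[-0.0035,0.099,0],[-0.0035,0.099,0],[-0.0035,0.099,0]], angular=[[0,0,0],[0,0,0],[0,0,0],[0,0,0],[0,0,0],[0,0,0],[0,0,0],[0,0,0]], gripper=[1,1,1,1,1,1,1,1])

```text
time: 4.05
tcp_pos: [0.5663, 0.1849, 0.2398]
tool_rot: [0.15, 3.137, -0.0]
wrist_force: [1.4, 0.4, 0.5]
finger_gap: 0.0917
gripper_force: 0.0
```

Request:
move_arm(slide=[[0,0,0],[0,0,0],[0,0,0]], angular=[[0,0,0],[0,0,0],[0,0,0]], gripper=[1,1,1])

```text
time: 4.35
tcp_pos: [0.5663, 0.1815, 0.2393]
tool_rot: [-0.151, -3.138, 0.002]
wrist_force: [0.3, 0.2, -0.1]
finger_gap: 0.0917
gripper_force: 0.0
```

```bash
python3 - <<'E'
from h import *
s,r=wrist("w4"); c=(0.563,0.173);print(s["tcp_pos"],s["tool_rot"])
for n in ("charger_mouth","charger"):print(n,[(np.round(d["centre"],3).tolist(),round(d["conf"],2)) for d in finder.landmark_of(n,"wrist")])
a=warp(r,c,.062,.08,2500);b=warp(r,c,.069,.05,4000)
cv2.imwrite("pics/warp4.png",np.hstack([a,b])[:,:,::-1])
E
```

```text
[0.56628597 0.18146382 0.23930074] [-1.51351008e-01 -3.13762222e+00  1.94238386e-03]
charger_mouth [([0.564, 0.17, 0.061], 0.93), ([0.603, 0.361, 0.063], 0.83)]
charger [([0.601, 0.366, -0.002], 0.93), ([0.566, 0.17, -0.001], 0.86)]
```

View pics/warp4.png

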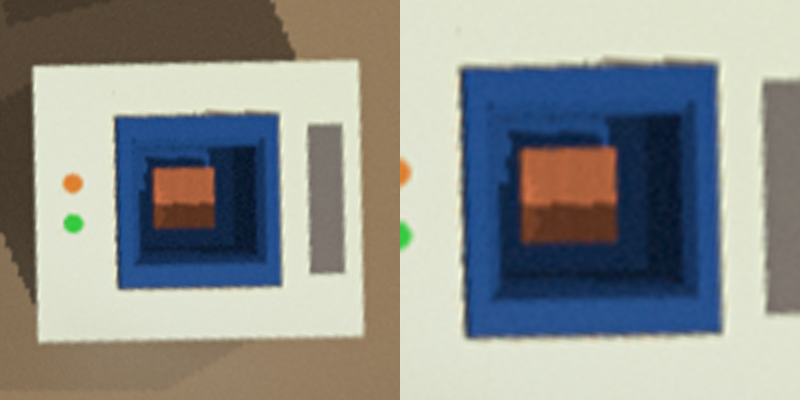

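The white charger's bay is centred at about (0.561,0.173), with a yaw of about +1.3°. The well's x runs along the bay's 64 mm side. The bay's unknown height blurs the x position a little, so I look again with the camera straight above it.

Request:
move_arm(slide=[[-0.067,-0.002,0.07],[-0.067,-0.002,0.07],[0,0,0],[0,0,0],[0,0,0]], angular=[[0,0,0],[0,0,0],[0,0,0],[0,0,0],[0,0,0]], gripper=[1,1,1,1,1])

```text
time: 5.0
tcp_pos: [0.6328, 0.1749, 0.1714]
tool_rot: [0.148, 3.136, 0.002]
wrist_force: [-0.1, -0.1, 1.5]
finger_gap: 0.0921
gripper_force: 0.0
```

```bash
python3 - <<'E'
from h import *
s,r=wrist("w5"); c=(0.563,0.173);print(s["tcp_pos"],s["tool_rot"],r["pose"][:3,3])
a=warp(r,c,.062,.08,2500);b=warp(r,c,.069,.05,4000)
for im,z,h,p in((a,.062,.08,2500),(b,.069,.05,4000)):
    hs=cv2.cvtColor(im,cv2.COLOR_RGB2HSV);m=(hs[...,0]>100)&(hs[...,0]<125)&(hs[...,1]>110);print("bay",z,rect(m,c,h,p))
    w=(hs[...,1]<40)&(hs[...,2]>170);print("white",rect(w,c,h,p))
cv2.imwrite("pics/warp5.png",np.hstack([a,b])[:,:,::-1])
E
```

```text
[0.63276258 0.17494235 0.17135537] [1.48076835e-01 3.13616629e+00 1.67040929e-03] [0.56232866 0.18052908 0.31704975]
bay 0.062 [5.62000e-01 1.72700e-01 6.83000e-02 6.44000e-02 8.88767e+01]
white [ 0.5621  0.1726  0.1107  0.1304 88.9815]
bay 0.069 [5.62000e-01 1.72900e-01 6.65000e-02 6.27000e-02 8.90037e+01]
white [ 0.5629  0.1731  0.0998  0.0998 90.    ]
```

View pics/warp5.png

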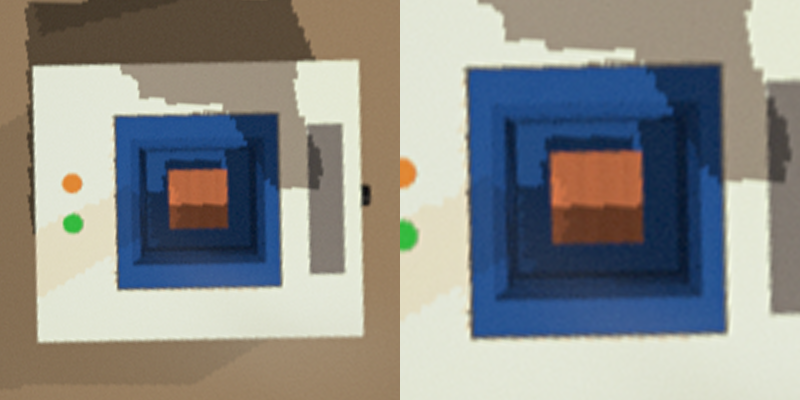

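Request:
move_arm(slide=[[0.0208,-0.096,0],[0.0208,-0.096,0],[0.0208,-0.096,0],[0.0208,-0.096,0],[0.0208,-0.096,0],[0.0208,-0.096,0],[0.0208,-0.096,0],[0.0208,-0.096,0]], angular=[[0,0,0],[0,0,0],[0,0,0],[0,0,0],[0,0,0],[0,0,0],[0,0,0],[0,0,0]], gripper=[1,1,1,1,1,1,1,1])

```text
time: 5.85
tcp_pos: [0.5135, -0.2013, 0.1724]
tool_rot: [0.146, 3.134, -0.003]
wrist_force: [-0.0, 0.8, 0.2]
finger_gap: 0.0918
gripper_force: 0.0
```

Request:
move_arm(slide=[[0,-0.042,0],[0,0,0],[0,0,0],[0,0,0]], angular=[[0,0,0],[0,0,0],[0,0,0],[0,0,0]], gripper=[1,1,1,1])

```text
time: 6.25
tcp_pos: [0.5126, -0.2187, 0.1707]
tool_rot: [0.143, 3.136, 0.0]
wrist_force: [-0.8, 0.3, 0.2]
finger_gap: 0.0924
gripper_force: 0.0
```

```bash
cat > e.py <<'E'
from h import *
import sys
t=np.array([float(v) for v in sys.argv[1:4]]);s=manip.state();Rm=R.from_rotvec(s["tool_rot"]).as_matrix()
print(s["time"],s["tcp_pos"].round(4),"units",(Rm.T@(t-s["tcp_pos"])/.5).round(4),"yaw of y axis",np.degrees(np.arctan2(-Rm[0,1],Rm[1,1])),"axis z",Rm[:,2].round(4))
E
python3 e.py .5106 -.2204 .0945
```

```text
6.25 [ 0.5126 -0.2187  0.1707] units [ 0.0039 -0.0038  0.1525] yaw of y axis -5.228823326281133 axis z [ 0.0019 -0.     -1.    ]
```

Request:
move_arm(slide=[[0.004,-0.004,0.02],[0,0,0.05],[0,0,0.05],[0,0,0.02],[0,0,0.0],[0,0,0.0]], angular=[[0,0,0],[0,0,0],[0,0,0],[0,0,0],[0,0,0],[0,0,0]], gripper=[0.8,0.7,0.7,0.7,0.65,0.65])

```text
time: 6.85
tcp_pos: [0.5101, -0.2222, 0.1]
tool_rot: [0.147, 3.138, 0.0]
wrist_force: [0.0, -0.3, 0.3]
finger_gap: 0.0597
gripper_force: 0.0
```

```bash
python3 e.py .5106 -.2204 .0945
```

```text
6.85 [ 0.5101 -0.2222  0.1   ] units [-0.0006  0.0036  0.0109] yaw of y axis -5.354075027334144 axis z [ 5.e-04 -0.e+00 -1.e+00]
```

Request:
move_arm(slide=[[0,0.003,0.01],[0,0,0],[0,0,0],[0,0,0],[0,0,0],[0,0,0],[0,0,0],[0,0,0]], angular=[[0,0,0],[0,0,0],[0,0,0],[0,0,0],[0,0,0],[0,0,0],[0,0,0],[0,0,0]], gripper=[0.6,0.55,0.5,0.46,0.42,0.38,0.3,0.3], squeeze=15)

```text
time: 7.65
tcp_pos: [0.5101, -0.2208, 0.0949]
tool_rot: [0.148, 3.138, 0.0]
wrist_force: [-0.1, 2.7, 4.2]
finger_gap: 0.0305
gripper_force: 15.0
```

```bash
python3 e.py .5106 -.2204 .0945; python3 -c "
from h import *
s=manip.state();print(s['wrist_force'],s['torque'],s['finger_gap'],s['gripper_force'])"
```

```text
7.65 [ 0.5101 -0.2208  0.0949] units [-0.001   0.0009  0.0008] yaw of y axis -5.391119892008092 axis z [ 6.e-04  2.e-04 -1.e+00]
[-0.09031062  2.72863635  4.2035937 ] [ 0.62144238 -0.08135716 -0.00511738] 0.03052014644959394 14.962934106588364
```

Request:
move_arm(slide=[[0,0,0],[0,0,-0.004],[0,0,-0.004],[0,0,-0.006],[0,0,-0.006],[0,0,-0.008],[0,0,-0.008]], angular=[[0,0,0],[0,0,0],[0,0,0],[0,0,0],[0,0,0],[0,0,0],[0,0,0]], gripper=[0.3,0.3,0.3,0.3,0.3,0.3,0.3], squeeze=16)

```text
time: 8.35
tcp_pos: [0.5097, -0.2213, 0.1129]
tool_rot: [0.148, 3.138, -0.0]
wrist_force: [0.6, 0.2, -1.9]
finger_gap: 0.0305
gripper_force: 15.9
```

Request:
move_arm(slide=[[0,0,-0.012],[0,0,-0.016],[0,0,-0.02],[0,0,-0.024],[0,0,-0.024],[0,0,-0.024],[0,0,-0.024],[0,0,0]], angular=[[0,0,0],[0,0,0],[0,0,0],[0,0,0],[0,0,0],[0,0,0],[0,0,0],[0,0,0]], gripper=[0.3,0.3,0.3,0.3,0.3,0.3,0.3,0.3])

```text
time: 9.15
tcp_pos: [0.5109, -0.2215, 0.1868]
tool_rot: [0.148, 3.135, -0.002]
wrist_force: [0.2, -0.8, -2.5]
finger_gap: 0.0305
gripper_force: 15.9
```

```bash
python3 e.py .562 .1727 .18; python3 - <<'E'
from h import *
s,r=wrist("w6");a=r["img"]
m=cams.capture("side");p=proj(m,s["tcp_pos"]-[0,0,.04]).astype(int);print(p)
x,y=p;b=m["img"][max(0,y-50):y+50,max(0,x-50):x+50];b=cv2.resize(b,(384,384),interpolation=cv2.INTER_CUBIC)
o=np.hstack([cv2.resize(a,(400,384)),b]);cv2.imwrite("pics/v6.png",o[:,:,::-1])
E
```

```text
9.15 [ 0.5109 -0.2215  0.1868] units [-0.0274  0.7945  0.0127] yaw of y axis -5.407349781536768 axis z [ 0.0035 -0.0016 -1.    ]
[303 147]
```

View pics/v6.png

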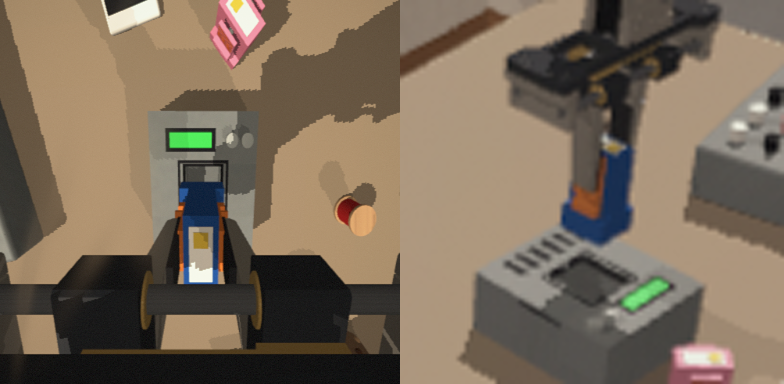

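The pack is out and held upright between the fingers, and the side crop shows the receiver's well empty. Next I carry it to the charger.

Request:
move_arm(slide=[[-0.0034,0.05,0],[-0.0034,0.08,0],[-0.0034,0.095,0],[-0.0034,0.095,0],[-0.0034,0.095,0],[-0.0034,0.095,0],[-0.0034,0.095,0],[-0.0034,0.09,0]], angular=[[0,0,0],[0,0,0],[0,0,0],[0,0,0],[0,0,0],[0,0,0],[0,0,0],[0,0,0]], gripper=[0.3,0.3,0.3,0.3,0.3,0.3,0.3,0.3])

```text
time: 10.05
tcp_pos: [0.5555, 0.1256, 0.1838]
tool_rot: [-0.147, -3.137, 0.0]
wrist_force: [0.5, -0.5, -2.5]
finger_gap: 0.0304
gripper_force: 15.9
```

Request:
move_arm(slide=[[0,0.06,0],[0,0.04,0],[0,0,0],[0,0,0],[0,0,0],[0,0,0],[0,0,0]], angular=[[0,0,0],[0,0,0],[0,0,-0.036],[0,0,-0.036],[0,0,0],[0,0,0],[0,0,0]], gripper=[0.3,0.3,0.3,0.3,0.3,0.3,0.3])

```text
time: 10.75
tcp_pos: [0.5606, 0.173, 0.1842]
tool_rot: [0.027, -3.141, 0.0]
wrist_force: [-0.2, 1.1, -1.4]
finger_gap: 0.0306
gripper_force: 15.9
```

```bash
for i in 1 2 3; do python3 e.py .562 .1727 .155; python3 -c "
from rig import cams;cams.capture('scene')"; done
```

```text
10.75 [0.5606 0.173  0.1842] units [-0.0029 -0.0007  0.0585] yaw of y axis 0.9967516393352974 axis z [-6.e-04 -2.e-04 -1.e+00]
10.8 [0.5607 0.1731 0.1844] units [-0.0027 -0.0008  0.0587] yaw of y axis 1.0129932248581306 axis z [-3.e-04 -2.e-04 -1.e+00]
10.85 [0.5607 0.1731 0.1845] units [-0.0026 -0.0009  0.059 ] yaw of y axis 1.0241957649022977 axis z [-1.e-04 -1.e-04 -1.e+00]
```

Request:
move_arm(slide=[[-0.0022,-0.001,0.02],[0,0,0.03],[0,0,0.02],[0,0,0.0],[0,0,0.0]], angular=[[0,0,0],[0,0,0],[0,0,0],[0,0,0],[0,0,0]], gripper=[0.3,0.3,0.3,0.3,0.3])

```text
time: 11.4
tcp_pos: [0.5615, 0.1729, 0.1489]
tool_rot: [0.03, -3.14, 0.0]
wrist_force: [-0.5, -0.3, -2.0]
finger_gap: 0.0304
gripper_force: 15.9
```

```bash
python3 e.py .562 .1727 .105; python3 - <<'E'
from h import *
s,r=wrist("w7")
o=[cv2.resize(r["img"][60:330,150:370],(380,466))]
m=cams.capture("side");x,y=proj(m,s["tcp_pos"]-[0,0,.07]).astype(int)
o.append(cv2.resize(m["img"][y-45:y+45,x-40:x+40],(414,466),interpolation=cv2.INTER_CUBIC))
cv2.imwrite("pics/v7.png",np.hstack(o)[:,:,::-1])
E
```

```text
11.4 [0.5615 0.1729 0.1489] units [-0.001  -0.0004  0.0879] yaw of y axis 1.0843829485885106 axis z [-1.1e-03 -2.0e-04 -1.0e+00]
```

View pics/v7.png

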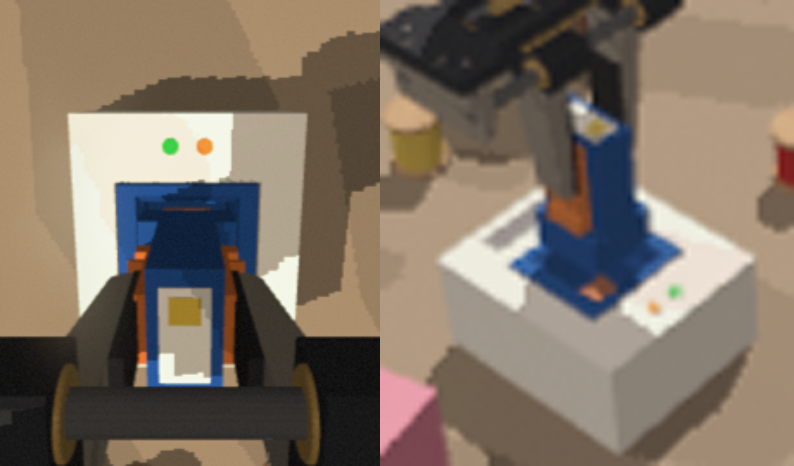

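The pack hangs over the white charger's bay at left-panel (187,230), centred and square. The bay looks nearly flush, so I lower it slowly.

Request:
move_arm(slide=[[-0.001,0,0.01],[0,0,0.01],[0,0,0.008],[0,0,0.008],[0,0,0.008],[0,0,0.008],[0,0,0]], angular=[[0,0,0],[0,0,0],[0,0,0],[0,0,0],[0,0,0],[0,0,0],[0,0,0]], gripper=[0.3,0.3,0.3,0.3,0.3,0.3,0.3])

```text
time: 12.2
tcp_pos: [0.5619, 0.1728, 0.1229]
tool_rot: [0.03, -3.14, 0.001]
wrist_force: [0.3, -0.8, -2.6]
finger_gap: 0.0303
gripper_force: 15.9
```

Request:
move_arm(slide=[[0,0,0.006],[0,0,0.006],[0,0,0.006],[0,0,0.004],[0,0,0]], angular=[[0,0,0],[0,0,0],[0,0,0],[0,0,0],[0,0,0]], gripper=[0.3,0.3,0.3,0.3,0.3])

```text
time: 12.7
tcp_pos: [0.5621, 0.1728, 0.1122]
tool_rot: [0.03, -3.141, 0.0]
wrist_force: [0.1, 0.5, -2.8]
finger_gap: 0.0301
gripper_force: 15.9
```

Request:
move_arm(slide=[[0,0,0.004],[0,0,0.004],[0,0,0.004],[0,0,0.004],[0,0,0]], angular=[[0,0,0],[0,0,0],[0,0,0],[0,0,0],[0,0,0]], gripper=[0.3,0.3,0.3,0.3,0.3])

```text
time: 13.2
tcp_pos: [0.5624, 0.1729, 0.1046]
tool_rot: [-0.03, 3.141, -0.0]
wrist_force: [-0.2, 0.6, -1.5]
finger_gap: 0.0299
gripper_force: 15.9
```

Request:
move_arm(slide=[[0,0,0.003],[0,0,0.003],[0,0,0]], angular=[[0,0,0],[0,0,0],[0,0,0]], gripper=[0.3,0.3,0.3])

```text
time: 13.5
tcp_pos: [0.5624, 0.173, 0.1018]
tool_rot: [-0.03, 3.141, 0.0]
wrist_force: [-0.5, -0.3, 3.7]
finger_gap: 0.0304
gripper_force: 15.9
```

Request:
move_arm(slide=[[0,0,0.003],[0,0,0.003],[0,0,0.002],[0,0,0]], angular=[[0,0,0],[0,0,0],[0,0,0],[0,0,0]], gripper=[0.3,0.3,0.3,0.3], squeeze=19)

```text
time: 13.9
tcp_pos: [0.5625, 0.1729, 0.0977]
tool_rot: [-0.029, 3.141, 0.0]
wrist_force: [-1.0, 0.1, 4.4]
finger_gap: 0.0297
gripper_force: 19.0
```

Request:
move_arm(slide=[[0,0,0.002],[0,0,0]], angular=[[0,0,0],[0,0,0]], gripper=[0.3,0.3])

```text
time: 14.1
tcp_pos: [0.5625, 0.173, 0.0968]
tool_rot: [-0.029, 3.141, 0.0]
wrist_force: [-2.0, -0.7, 5.3]
finger_gap: 0.0299
gripper_force: 19.0
```

Request:
move_arm(slide=[[0,0,0.002],[0,0,0]], angular=[[0,0,0],[0,0,0]], gripper=[0.3,0.3])

```text
time: 14.3
tcp_pos: [0.5626, 0.1732, 0.0964]
tool_rot: [-0.03, 3.141, 0.0]
wrist_force: [-2.9, -0.6, 9.2]
finger_gap: 0.0304
gripper_force: 19.0
```

Request:
move_arm(slide=[[0,0,0.0015],[0,0,0]], angular=[[0,0,0],[0,0,0]], gripper=[0.3,0.3])

```text
time: 14.5
tcp_pos: [0.5626, 0.1735, 0.0963]
tool_rot: [-0.03, 3.14, 0.0]
wrist_force: [-3.5, -1.1, 13.2]
finger_gap: 0.0302
gripper_force: 19.1
```

Hard stop reached at about 13 N. I let go gradually here.

Request:
move_arm(slide=[[0,0,0],[0,0,0],[0,0,0],[0,0,0],[0,0,0],[0,0,0],[0,0,0],[0,0,0]], angular=[[0,0,0],[0,0,0],[0,0,0],[0,0,0],[0,0,0],[0,0,0],[0,0,0],[0,0,0]], gripper=[0.36,0.4,0.43,0.46,0.5,0.54,0.58,0.62])

```text
time: 15.3
tcp_pos: [0.5623, 0.1725, 0.0945]
tool_rot: [0.029, -3.141, 0.001]
wrist_force: [0.3, -0.0, 0.3]
finger_gap: 0.0565
gripper_force: 0.0
```

```bash
python3 e.py .562 .1727 .18;python3 - <<'E'
from h import *
s,r=wrist("w8")
o=[cv2.resize(r["img"][60:330,150:370],(380,466))]
m=cams.capture("side");x,y=proj(m,s["tcp_pos"]-[0,0,.03]).astype(int)
o.append(cv2.resize(m["img"][y-40:y+40,x-36:x+36],(414,466),interpolation=cv2.INTER_CUBIC))
cv2.imwrite("pics/v8.png",np.hstack(o)[:,:,::-1])
E
```

```text
15.3 [0.5623 0.1725 0.0945] units [ 0.0006  0.0003 -0.1709] yaw of y axis 1.0564632130117284 axis z [-3.e-04 -4.e-04 -1.e+00]
```

View pics/v8.png

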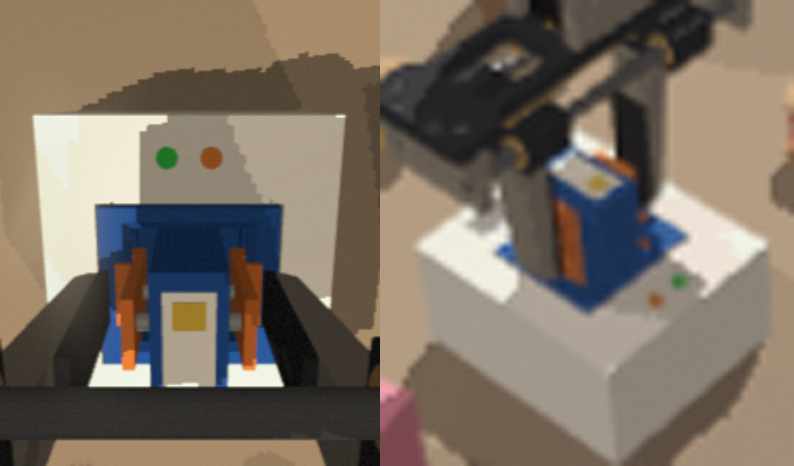

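The tabs look sprung out at left-panel (128,310) and (247,310), with the fingers clear of them. I rise straight up and check by numbers.

Request:
move_arm(slide=[[0,0,-0.01],[0,0,-0.02],[0,0,-0.04],[0,0,-0.05],[0,0,-0.05],[0,0,-0.05],[0,0,0],[0,0,0]], angular=[[0,0,0],[0,0,0],[0,0,0],[0,0,0],[0,0,0],[0,0,0],[0,0,0],[0,0,0]], gripper=[0.62,0.62,0.65,0.7,0.8,0.8,0.8,0.8])

```text
time: 16.2
tcp_pos: [0.5625, 0.1729, 0.2057]
tool_rot: [-0.029, 3.14, 0.0]
wrist_force: [0.6, -0.0, -0.2]
finger_gap: 0.0734
gripper_force: 0.0
```

```bash
python3 - <<'E'
from h import *
s,r=wrist("w9");c=(.562,.1727);print(s["tcp_pos"],r["pose"][:3,3])
for cam in("wrist","scene","side"):
    if cam!="wrist":cams.capture(cam)
    print(cam,[(np.round(d["centre"],3).tolist(),round(d["conf"],2)) for d in finder.landmark_of("pack_centre",cam)])
for z in(.0985,.101,.105,.109,.113):
    a=warp(r,c,z,.05,4000);hs=cv2.cvtColor(a,cv2.COLOR_RGB2HSV)
    w=(hs[...,1]<60)&(hs[...,2]>120);w=w.copy();w[:100]=0;w[300:]=0;w[:,:100]=0;w[:,300:]=0
    o=(hs[...,0]<16)&(hs[...,1]>170)&(hs[...,2]>110)
    n,_,st,ce=cv2.connectedComponentsWithStats(o.astype(np.uint8))
    lab=sorted([(int(t[4]),*(np.round(t[:4]/4,1)),) for t in st[1:] if t[4]>200],reverse=True)[:3]
    print(z,"label",rect(w,c,.05,4000) if w.any() else None,"orange x,y,w,h mm",[tuple(map(float,l)) for l in lab])
# receiver view reference: label size on the pack at z=.102 from w3
r3=dict(r);r3["img"]=cv2.imread("pics/w3.png")[:,:,::-1].copy()
T=np.eye(4);T[:3,:3]=[[-.995,.096,0],[.096,.995,0],[0,0,-1]];T[:3,3]=[.51507,-.20981,.23952];r3["pose"]=T@r["T_tool_cam"]
a=warp(r3,(.511,-.219),.102,.05,4000);hs=cv2.cvtColor(a,cv2.COLOR_RGB2HSV);w=(hs[...,1]<60)&(hs[...,2]>160);w[:100]=0;w[300:]=0;w[:,:100]=0;w[:,300:]=0
print("ref label",rect(w,(.511,-.219),.05,4000))
o=(hs[...,0]<16)&(hs[...,1]>170)&(hs[...,2]>110);n,_,st,ce=cv2.connectedComponentsWithStats(o.astype(np.uint8));print("ref orange",[(int(t[4]),(t[:4]/4).tolist()) for t in st[1:] if t[4]>200])
E
```

```text
[0.56247204 0.17294353 0.20567271] [0.49180191 0.1706392  0.35139241]
wrist [([0.559, 0.174, 0.061], 0.73)]
scene [([0.564, 0.177, 0.067], 0.62), ([0.364, -0.16, 0.041], 0.58)]
side [([0.363, -0.165, 0.034], 0.88), ([0.563, 0.176, 0.068], 0.72)]
0.0985 label [5.64700e-01 1.72500e-01 1.73000e-02 3.35000e-02 8.93563e+01] orange x,y,w,h mm [(2771.0, 32.8, 67.0, 31.0, 7.5), (2715.0, 32.2, 26.5, 31.0, 7.8)]
0.101 label [5.63900e-01 1.72500e-01 1.69000e-02 3.32000e-02 8.88876e+01] orange x,y,w,h mm [(2718.0, 32.0, 66.8, 31.0, 7.5), (2670.0, 31.8, 26.8, 30.5, 7.5)]
0.105 label [5.62800e-01 1.72400e-01 1.68000e-02 3.27000e-02 8.93634e+01] orange x,y,w,h mm [(2637.0, 31.2, 66.5, 30.5, 7.5), (2578.0, 30.8, 27.2, 30.2, 7.2)]
0.109 label [5.61600e-01 1.72500e-01 1.65000e-02 3.21000e-02 8.86831e+01] orange x,y,w,h mm [(2570.0, 30.5, 66.2, 29.8, 7.2), (2489.0, 30.0, 27.5, 29.8, 7.5)]
0.113 label [5.60500e-01 1.72400e-01 1.62000e-02 3.16000e-02 8.88427e+01] orange x,y,w,h mm [(2480.0, 29.5, 66.0, 29.5, 7.2), (2410.0, 29.2, 28.0, 29.0, 7.2)]
ref label [ 0.5104 -0.2204  0.0326  0.0169  5.3558]
ref orange [(3208, [33.5, 25.0, 29.0, 11.0]), (2608, [29.0, 66.0, 29.75, 8.5])]
```

```bash
python3 -c "
from rig import manip;print(manip.hand_in())"
```

```text
the job is handed in; nothing more can be done
None
```

The blue pack is out of the receiver and latched in the white charger with both tabs sprung back out; its measured top height (about 105 mm) matches the latched position. I handed the job in just after 16 s.

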